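# Take the empty filament spool off its holder

### The arm

A 6-joint arm with a two-finger parallel gripper is mounted at the origin on the work surface. World frame = base frame: x ahead of the robot, y to its left, z up, the work surface at z = 0. Lengths are in m, angles in rad, forces in N, time in s.
With the tool pointing down it reaches from about 0.4 to 0.925 m from the base axis. Payload 12.5 kg.
Tool frame: the origin (TCP) lies at the very end of the fingers, on their centre line; the grasp point (between the pads) lies behind it (robot.grasp_offset is the z of the grasp point in the tool frame, in m); z points along the fingers, y is the direction in which the jaws open and shut (so a half turn about z gives the same grasp; the last joint's range is limited). The gripper opens to 95 mm and grips with 3 to 60 N. Pads are 20 mm wide; open, the fingers measure 119 mm over their backs; the gripper's body (75 mm by 180 mm) begins 59 mm behind the grasp point.
Start: joints at [1.113, 0.491, 1.559, -0, 1.092, -0.106], TCP at [0.215, 0.587, 0.215] pointing down, gripper open.
Joint ranges: [-3.1, 3.1], [-0.84, 2.19], [0.05, 2.79], [-1.13, 4.28], [0.06, 2.93], [-2.69, 2.69]. Speed limits (rad/s): [2.22, 2.22, 2.79, 3.14, 3.14, 3.14].

### API

Orientations are given as [roll, pitch, yaw] about the fixed x, y, z axes, in that order (R = Rz(yaw) Ry(pitch) Rx(roll)).
In Python, from cell import robot gives the robot as it stands.
- The arm moves only by the tool play_rows, never from a script. Its argument "moves" is a list of rows, each a list of 3 entries, a list of its own where there are three numbers: the shift along the world's x, y, z in mm, then the turn, a rotation vector about the world's x, y, z in degrees, then the opening in per cent of the stroke, from 0 (shut) to 100 (fully open). A call has 1 to 20 rows; each row is the pose to reach, as a shift and turn from the pose commanded when the call began; what a row does not reach only later rows make up. A row lasts 1/8 s, in which the tool goes at most 62.5 mm and 10.7 degrees, less where a joint would pass 70% of its speed; a pose out of reach is approached as far as the arm can. A call with a gripper value outside its range is refused whole. The fingers move at their own pace and stop on an object; "newtons" is the grip in N (left out, the last holds). Time passes only in rows, so rows that repeat a pose let the fingers close. It gives the time, the measured TCP pose, the force and the opening at its end, in the units of the state.
- robot.state(): the state, without advancing time (a new reading comes with each control period).
- robot.grab_frame(name): name is "side" or "top"; returns a dict with "image" (420x560x3 uint8, red, green, blue), "z_map" (420x560 float32, m along the optical axis (not along the pixel's ray), 0 where there is no reading), "intrinsics" (3x3 intrinsics, pixels), "pose" (4x4, takes a point from camera to world coordinates). Camera axes: x right, y down, z forward; pixel columns grow to the right and rows downward; lengths in m; the calibration is good to about 2 mm. A picture is of the moment at which its call begins.
- robot.sign_off(): hands the job in, once; it reports no verdict.
The state is a dict: "clock": time; "joint_pos": joint angles; "dq": joint speeds; "tau": joint torques, N m; "ee_pos": TCP position; "tool_rot": TCP orientation; "wrist_force": force on the tool from outside, world axes, zero at the start; "ft_torque": the same for the moment, N m; "opening": finger opening in m.
Only numpy, scipy, OpenCV 4.12 (cv2) and the standard library are available. Lean on these libraries where they do the work, as an engineer would, in place of code of your own. Each camera call takes 0.05 s, during which the arm holds its last target.

### The job

The black spool with no filament on it has run out: grip it by its rims, slide it off the open end of its holder's rod, and stand it upright on its rim on the floor of the green tray, lowering it all the way down before letting go. Leave the spool with orange filament hanging where it is.

Things in the scene. Friction and masses are not known exactly. Their poses are not given: they have to be found in the camera images.
- empty_spool_center (a point): Centre of the empty black spool: two flanges 120 mm across on a bare hub 52 mm across; 46 mm wide overall, bore 36 mm, about 120 g. x axis along the bore. It hangs loosely on a 14 mm rod, its centre 11 mm below the rod's axis: lift it 11 mm to centre the bore round the rod. Grip from above across both flanges (46 mm) at the tops of the rims (16 mm wide bands), which reach 60 mm above its centre.
- holder_a_tip (a point): Centre of the open end of the level steel rod (14 mm thick, 140 mm above the bench, no lip) that carries the empty spool. x axis: along the rod towards its post, so the spool comes off towards -x, roughly towards the robot. Free rod 95 mm; the spool's centre hangs about 40 mm from the open end. Grey post 22 x 32 mm, 150 mm tall, about 32 mm behind the spool; holder fixed, base 12 mm thick.
- tray_in (a point): Centre of the inner floor of the open green tray, 4 mm above the bench. Tray 100 x 170 mm outside, 50 mm high, 4 mm walls (inside 92 x 162 mm), fixed. x axis: across its short side; the spool stands in it with its bore along this axis, either way round, its centre then 60 mm above this point.
- full_spool_center (a point): Centre of the loaded spool: same shape and size as the empty one but wound with orange filament to 108 mm across, about 380 g; x axis along its bore. It hangs on another holder of the same kind. Leave it alone.
Mind the look-alikes: they are no part of the job. What is shaped like the part that bears holder_a_tip but red is not meant.

How it is judged:
On the way, in this order (a step that is already met when the one before it is completed fails the run):
1. the empty spool has been slid clear of the open end of the rod (x of empty_spool_center in the frame of holder_a_tip below -0.023 m), for 0.1 s.
2. the empty spool has been lowered to within 15 mm of the tray's floor while still held (x of empty_spool_center in the frame of tray_in between -0.03 and 0.03 m and y of empty_spool_center in the frame of tray_in between -0.03 and 0.03 m and z of empty_spool_center in the frame of tray_in below 0.075 m and contact force between the fingers and empty_spool above 0.5 N), for 0.1 s.
At the end, for the whole second after the job is handed in: The empty spool stands at rest on the tray's floor, inside its walls (centre within 30 mm of the tray's middle along each side, 54 to 66 mm above the floor), upright on its rims within 12 degrees, and let go; the orange spool still hangs within 30 mm of where it was (x of empty_spool_center in the frame of tray_in between -0.03 and 0.03 m and y of empty_spool_center in the frame of tray_in between -0.03 and 0.03 m and z of empty_spool_center in the frame of tray_in between 0.054 and 0.066 m and angle between empty_spool_center's own x axis and vertical between 1.35 and 1.79 rad and linear speed of empty_spool below 0.03 m/s and distance of full_spool_center from where it was at the start of the episode below 0.03 m); the robot touches nothing.
It fails at once if the loaded orange spool is shifted more than 30 mm (distance of full_spool_center from where it was at the start of the episode above 0.03 m).
It also fails if it takes over 48 s, if anything falls off the work surface, if the arm or the gripper's body presses on something with over 40 N, if the wrist force passes 120 N, or if a joint passes its speed limit or range.

## Working session

There is one attempt and no reset: what is moved stays moved. The work goes in short steps, Python scripts to look and compute and a tool call to move; the robot and the scene stay as the last step left them, time stands still between calls to the robot, and variables do not carry over. Pictures are saved under pics/ and viewed, and the job is handed in when it is done.

Besides the shell and the picture viewer there is one more tool, called after "Emit:" in YAML: its name, and indented under it one key for each argument. play_rows: Moves the arm, as the interface text tells. Its arguments: {"type":"object","properties":{"moves":{"type":"array"},"newtons":{"type":"number"}},"required":["moves"]}

```bash
mkdir -p pics; ls; python3 - <<'E'
from cell import robot
import cv2,numpy as np
print(robot.state(), robot.grasp_offset)
for n in("side","top"):
    f=robot.grab_frame(n); cv2.imwrite(f"pics/{n}0.png",f["image"][:,:,::-1]); np.savez(f"pics/{n}0.npz",**f)
    print(n,f["intrinsics"].round(1).tolist(),f["pose"].round(4).tolist())
E
```

```text
pics
{'clock': 0.0, 'joint_pos': array([ 1.11341282e+00,  4.91575849e-01,  1.55943398e+00, -5.22581845e-06,
        1.09169154e+00, -1.05622524e-01]), 'dq': array([-0.00016   , -0.00098269, -0.00072721, -0.00090116, -0.00091268,
        0.00165457]), 'tau': array([ 6.30582035e-04, -6.12644148e+01, -2.58204818e+01,  6.92835893e-02,
        4.79797251e-02, -7.08660923e-05]), 'ee_pos': array([0.21523388, 0.58652113, 0.21405695]), 'tool_rot': array([-3.14048963e+00, -1.12278283e-04,  2.78983402e+00]), 'wrist_force': array([ 0.8435237 ,  0.54261492, -0.58179259]), 'ft_torque': array([-0.0121598 , -0.02224451, -0.05993589]), 'opening': 0.09529849861407641} -0.0188
side [[499.4, 0.0, 280.2], [0.0, 499.4, 199.1], [0.0, 0.0, 1.0]] [[0.7627, -0.4849, 0.428, -0.0118], [-0.6467, -0.5588, 0.5192, -0.5331], [-0.0126, -0.6728, -0.7397, 0.9954], [0.0, 0.0, 0.0, 1.0]]
top [[385.9, 0.0, 278.5], [0.0, 385.9, 213.5], [0.0, 0.0, 1.0]] [[-0.0176, -0.9857, 0.1673, 0.365], [-0.9995, 0.0214, 0.0212, 0.086], [-0.0244, -0.1669, -0.9857, 1.0252], [0.0, 0.0, 0.0, 1.0]]
```

View pics/side0.png

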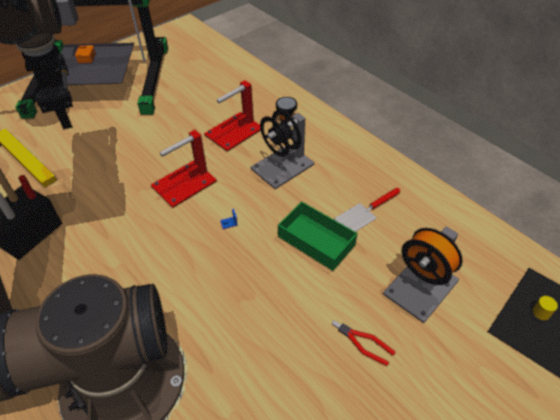

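View pics/top0.png

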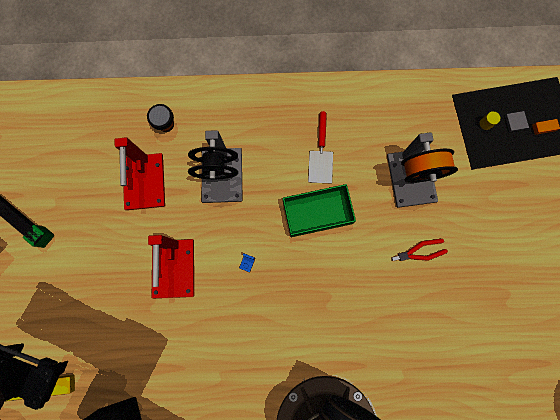

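Candidates in the top view: the bare black spool on the grey holder (213,162) matches the description. The orange spool (430,163), the empty red holders (125,165) and (157,262), and the dark cylinder (160,118) do not. Next I take a close crop and measure.

```bash
cat > h.py <<'E'
import numpy as np,cv2
def load(n):
    f=np.load(f"pics/{n}.npz"); return f["image"],f["z_map"],f["intrinsics"],f["pose"]
def cloud(z,K,T):
    v,u=np.mgrid[:z.shape[0],:z.shape[1]]
    P=np.stack([(u-K[0,2])/K[0,0]*z,(v-K[1,2])/K[1,1]*z,z],-1)
    return P@T[:3,:3].T+T[:3,3]
E
python3 - <<'E'
from h import *
a=load("top0");b=load("side0")
c1=cv2.resize(a[0][115:215,185:255],None,fx=5,fy=5,interpolation=cv2.INTER_CUBIC)
c2=cv2.resize(b[0][85:195,245:325],None,fx=4.55,fy=4.55,interpolation=cv2.INTER_CUBIC)
h=500
img=np.hstack([c1[:500],c2[:500]]);cv2.imwrite("pics/crop.png",img[:,:,::-1])
# tray: green mask
for im,z,K,T in(a,b):
    W=cloud(z,K,T);hsv=cv2.cvtColor(im,cv2.COLOR_RGB2HSV)
    m=(hsv[...,0]>50)&(hsv[...,0]<80)&(hsv[...,1]>120)&(W[...,0]>.4)&(z>0)&(W[...,2]>-.02)&(abs(W[...,1])<.4)
    P=W[m]; print("tray",len(P),P[:,2].min(),P[:,2].max())
    for lo,hi,l in((.044,.06,"rim"),(-.005,.012,"floor")):
        Q=P[(P[:,2]>lo)&(P[:,2]<hi)]; r=cv2.minAreaRect((Q[:,:2]*1000).astype(np.float32)); print(l,len(Q),np.median(Q[:,2]),r)
    for y0,l in((.13,"A"),):
      pass
    # things >20mm high in holder area
    for l,cx,cy in(("A",.55,.27),):
        m=(W[...,2]>.02)&(W[...,0]>.4)&(W[...,0]<.75)&(z>0)&(W[...,1]>.1)&(W[...,1]<.4)
        n,lab,st,ce=cv2.connectedComponentsWithStats(m.astype(np.uint8))
        for i in range(1,n):
            if st[i,4]>60:
                Q=W[lab==i];print(st[i].tolist(),Q.min(0).round(3),Q.max(0).round(3))
E
```

```text
tray 2709 -0.0015296562808466696 0.19055591812236639
rim 338 0.05058760441516896 ((614.0965576171875, 172.43914794921875), (559.7073364257812, 176.3550567626953), 66.07366180419922)
floor 1960 0.005065519290903153 ((647.8673095703125, -177.2708740234375), (142.02027893066406, 601.4227905273438), 31.135997772216797)
[188, 130, 50, 49, 1432] [0.603 0.202 0.023] [0.72  0.321 0.192]
[150, 235, 28, 31, 490] [0.401 0.373 0.021] [0.47  0.4   0.156]
tray 2899 -0.003176180148291574 0.16782404010229945
rim 377 0.04805139928194668 ((538.8004150390625, -2.2268905639648438), (101.49346923828125, 170.8892822265625), 10.900416374206543)
floor 1346 0.003826163551189199 ((539.7346801757812, -0.8365707397460938), (101.92222595214844, 164.35009765625), 10.965791702270508)
[260, 110, 46, 49, 1535] [0.603 0.194 0.02 ] [0.721 0.315 0.192]
[175, 130, 33, 47, 634] [0.401 0.364 0.02 ] [0.471 0.399 0.154]
```

View pics/crop.png

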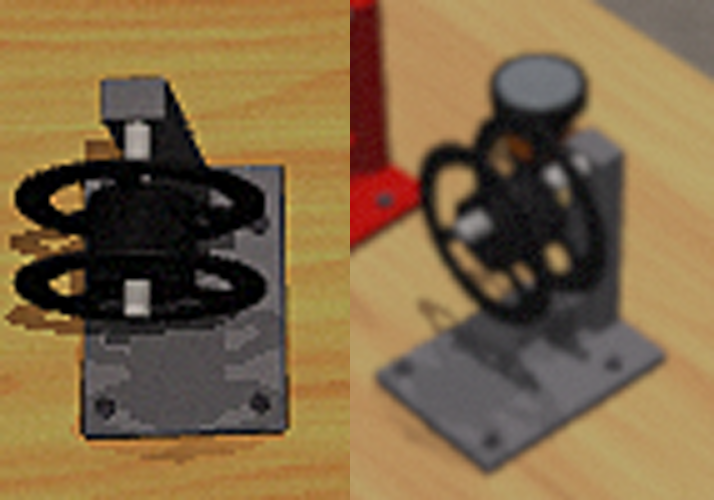

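The crop shows a bare hub, two black flanges, a steel rod and a grey post, so this is the right spool. Now the axis directions, rod tip and tray refinement.

```bash
python3 - <<'E'
from h import *
for nm in("top0","side0"):
    im,z,K,T=load(nm)
    W=cloud(z,K,T);hsv=cv2.cvtColor(im,cv2.COLOR_RGB2HSV)
    near=(abs(W[...,0]-.54)<.1)&(abs(W[...,1])<.13)&(z>0)
    m=near&(hsv[...,0]>50)&(hsv[...,0]<85)&(hsv[...,1]>120)
    P=W[m]
    for lo,hi,l in((.042,.06,"rim"),(-.005,.012,"floor")):
        Q=P[(P[:,2]>lo)&(P[:,2]<hi)]; print(nm,l,len(Q),np.median(Q[:,2]),cv2.minAreaRect((Q[:,:2]*1000).astype(np.float32)))
    area=(abs(W[...,0]-.66)<.1)&(abs(W[...,1]-.26)<.1)&(z>0)
    v=hsv[...,2]
    # flanges: dark
    m=area&(v<60)&(W[...,2]>.09)
    P=W[m]
    print("dark",len(P),np.histogram(P[:,0],bins=np.arange(.56,.76,.005)))
    # top rim points
    Q=P[P[:,2]>.175]; print("top rims",Q.round(3)[:: max(1,len(Q)//25)].tolist(), "zmax",P[:,2].max(), "y", P[:,1].min(),P[:,1].max())
    # rod: bright
    m=area&(v>130)&(hsv[...,1]<60)&(W[...,2]>.12)
    R=W[m];print("rod",R.round(3).tolist()[:60])
    m=area&(W[...,2]>.144)&(v>60)&(W[...,0]>.68);R=W[m];print("post",len(R),np.median(R,0), cv2.minAreaRect((R[:,:2]*1000).astype(np.float32)) if len(R) else 0)
    m=area&(W[...,2]<.018)&(W[...,2]>.006)&(hsv[...,1]<70);R=W[m];print("base",len(R),cv2.minAreaRect((R[:,:2]*1000).astype(np.float32)))
E
```

```text
top0 rim 352 0.0503817225266851 ((539.79248046875, 4.296478271484375), (99.94934844970703, 169.31121826171875), 11.068252563476562)
top0 floor 1959 0.005065953427755954 ((538.8636474609375, 2.4717483520507812), (97.27940368652344, 161.25448608398438), 10.966480255126953)
dark 1140 (array([  0,   0,   0,   0,   0,   0,   0,   0,   5,   0,   0, 197, 224,
        21,  11,  41,  42,  47,  46,  43, 356,  14,   0,   0,   0,   0,
         0,  59,  12,   9,  10,   3,   0,   0,   0,   0,   0,   0,   0]), array([0.56 , 0.565, 0.57 , 0.575, 0.58 , 0.585, 0.59 , 0.595, 0.6  ,
       0.605, 0.61 , 0.615, 0.62 , 0.625, 0.63 , 0.635, 0.64 , 0.645,
       0.65 , 0.655, 0.66 , 0.665, 0.67 , 0.675, 0.68 , 0.685, 0.69 ,
       0.695, 0.7  , 0.705, 0.71 , 0.715, 0.72 , 0.725, 0.73 , 0.735,
       0.74 , 0.745, 0.75 , 0.755]))
top rims [[0.664, 0.275, 0.188], [0.664, 0.259, 0.189], [0.665, 0.244, 0.185], [0.663, 0.285, 0.186], [0.662, 0.269, 0.187], [0.663, 0.253, 0.184], [0.662, 0.237, 0.185], [0.662, 0.295, 0.182], [0.662, 0.279, 0.182], [0.662, 0.263, 0.181], [0.662, 0.248, 0.179], [0.661, 0.231, 0.18
[... 3467 characters left out ...]
 0.144], [0.699, 0.256, 0.144], [0.695, 0.252, 0.145], [0.677, 0.256, 0.149], [0.674, 0.257, 0.147], [0.679, 0.257, 0.144], [0.67, 0.251, 0.149], [0.675, 0.253, 0.145], [0.619, 0.256, 0.147], [0.612, 0.261, 0.144], [0.611, 0.255, 0.148], [0.614, 0.254, 0.147], [0.616, 0.254, 0.146], [0.606, 0.258, 0.146], [0.607, 0.255, 0.147], [0.612, 0.257, 0.143], [0.611, 0.251, 0.148], [0.614, 0.251, 0.146], [0.603, 0.25, 0.149], [0.611, 0.256, 0.141]]
post 76 [0.70621056 0.25327808 0.14890288] ((706.8408813476562, 254.37437438964844), (32.322383880615234, 27.872480392456055), 84.96060180664062)
base 1178 ((647.7930297851562, 255.205322265625), (113.54764556884766, 151.16165161132812), 89.70704650878906)
```

Emit:
play_rows:
  moves:
    - [[0,0,50],[0,0,0],75]
    - [[30,-25,90],[0,0,-8],75]
    - [[75,-60,90],[0,0,-16],75]
    - [[120,-95,90],[0,0,-24],75]
    - [[165,-130,90],[0,0,-32],75]
    - [[210,-165,90],[0,0,-40],75]
    - [[255,-200,90],[0,0,-48],75]
    - [[300,-235,90],[0,0,-56],75]
    - [[345,-265,90],[0,0,-64],75]
    - [[390,-300,90],[0,0,-69.8],75]
    - [[427,-329,90],[0,0,-69.8],75]
    - [[427,-329,90],[0,0,-69.8],75]
    - [[427,-329,90],[0,0,-69.8],75]
    - [[427,-329,90],[0,0,-69.8],75]
  newtons: 25

```text
clock: 1.85
ee_pos: [0.6415, 0.2587, 0.3049]
tool_rot: [3.142, -0.0, 1.573]
wrist_force: [0.9, -0.3, 0.8]
opening: 0.0714
```

```bash
python3 - <<'E'
from cell import robot
import cv2,numpy as np
s=robot.state();print(s["clock"],s["ee_pos"],s["tool_rot"],s["opening"])
fs=[]
for n in("side","top"):
    f=robot.grab_frame(n); np.savez(f"pics/{n}1.npz",**f); fs.append(f["image"])
cv2.imwrite("pics/b1.png",np.hstack([cv2.resize(fs[0][40:240,170:370],(400,400)),cv2.resize(fs[1][80:280,130:330],(400,400))])[:,:,::-1])
E
```

```text
1.85 [0.64149805 0.25872976 0.30485573] [ 3.14157677e+00 -1.10853066e-04  1.57292641e+00] 0.07142181059486082
```

View pics/b1.png

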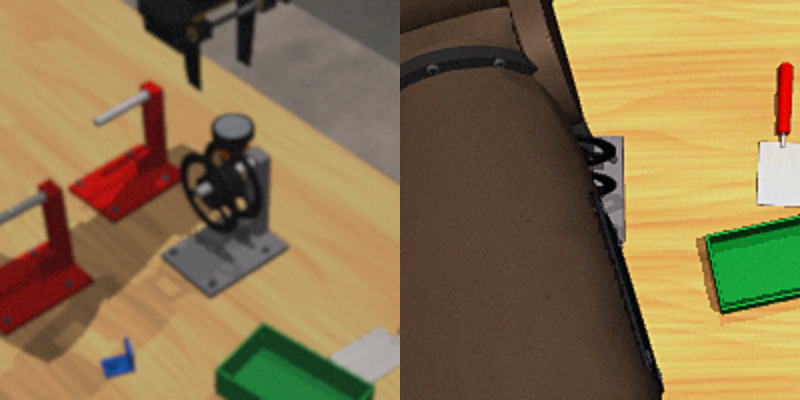

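```bash
python3 - <<'E'
from h import *
im,z,K,T=load("side1")
for p in((.6415-.0417,.2587,.305),(.6415+.0417,.2587,.305),(.642,.258,.189)):
    c=T[:3,:3].T@(np.array(p)-T[:3,3]);u=K@c/c[2];print(p,u[:2].round(1),"crop",((u[:2]-[170,40])*2).round(0))
W=cloud(z,K,T);m=(z>0)&(W[...,2]>.29)&(W[...,2]<.33)&(abs(W[...,0]-.64)<.08)&(abs(W[...,1]-.258)<.05)
P=W[m]
for s in(P[P[:,0]<.64],P[P[:,0]>.64]): print(len(s),s.min(0),s.max(0))
E
```

```text
(0.5998, 0.2587, 0.305) [264.7  83.3] crop [189.  87.]
(0.6831999999999999, 0.2587, 0.305) [291.2  70.1] crop [242.  60.]
(0.642, 0.258, 0.189) [279.1 115.1] crop [218. 150.]
59 [0.5978046 0.2407094 0.3031815] [0.60614196 0.26830539 0.32954892]
77 [0.67519064 0.24012302 0.30270465] [0.68576314 0.26778263 0.32974675]
```

The side camera reads the fingers about 4 mm low in y. Corrected for that, the spool's y is 0.2587, so the tool is aligned. Descend and grip.

Emit:
play_rows:
  moves:
    - [[0,0,-40],[0,0,0],75]
    - [[0,0,-80],[0,0,0],75]
    - [[0,0,-105],[0,0,0],75]
    - [[0,0,-125],[0,0,0],75]
    - [[0,0,-142],[0,0,0],75]
    - [[0,0,-142],[0,0,0],75]
    - [[0,0,-142],[0,0,0],65]
    - [[0,0,-142],[0,0,0],57]
    - [[0,0,-142],[0,0,0],52]
    - [[0,0,-142],[0,0,0],45]
    - [[0,0,-142],[0,0,0],35]
    - [[0,0,-142],[0,0,0],35]
    - [[0,0,-142],[0,0,0],35]
    - [[0,0,-142],[0,0,0],35]
  newtons: 25

```text
clock: 3.7
ee_pos: [0.6424, 0.2578, 0.163]
tool_rot: [3.141, -0.0, 1.572]
wrist_force: [-0.4, -1.1, 4.9]
opening: 0.0459
```

```bash
python3 - <<'E'
from cell import robot
import cv2,numpy as np
f=robot.grab_frame("side"); np.savez("pics/side2.npz",**f)
cv2.imwrite("pics/b2.png",cv2.resize(f["image"][50:200,200:350],(600,600),interpolation=cv2.INTER_CUBIC)[:,:,::-1])
s=robot.state();print(s["clock"],s["ee_pos"],s["wrist_force"],s["opening"])
E
```

```text
3.75 [0.64241848 0.25775077 0.16296548] [-1.82841245 -0.59152454  4.98818858] 0.04612466950536849
```

View pics/b2.png

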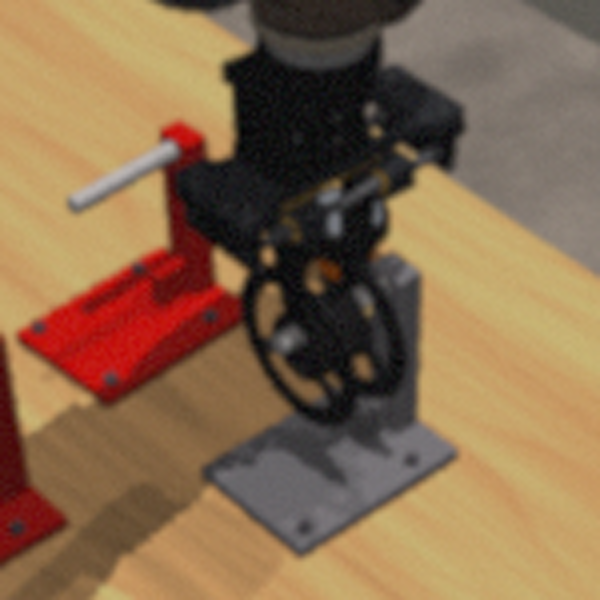

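The opening is 46 mm, so the fingers are across both flanges. Lift 11 mm, then check the force.

Emit:
play_rows:
  moves:
    - [[0,0,4],[0,0,0],35]
    - [[0,0,8],[0,0,0],35]
    - [[0,0,11],[0,0,0],35]
    - [[0,0,11],[0,0,0],35]
    - [[0,0,11],[0,0,0],35]
  newtons: 25

```text
clock: 4.38
ee_pos: [0.6423, 0.2577, 0.1735]
tool_rot: [-3.141, 0.0, 1.572]
wrist_force: [-0.3, -0.1, 0.2]
opening: 0.0458
```

```bash
python3 - <<'E'
from cell import robot
import cv2,numpy as np
f=robot.grab_frame("side"); np.savez("pics/side3.npz",**f)
cv2.imwrite("pics/b3.png",cv2.resize(f["image"][90:170,240:320],(600,600),interpolation=cv2.INTER_CUBIC)[:,:,::-1])
s=robot.state();print(s["clock"],s["ee_pos"],s["wrist_force"],s["opening"])
E
```

```text
4.425 [0.64228982 0.25772731 0.17351391] [ 0.05523172 -0.51964912 -1.1145453 ] 0.04598129047781577
```

View pics/b3.png

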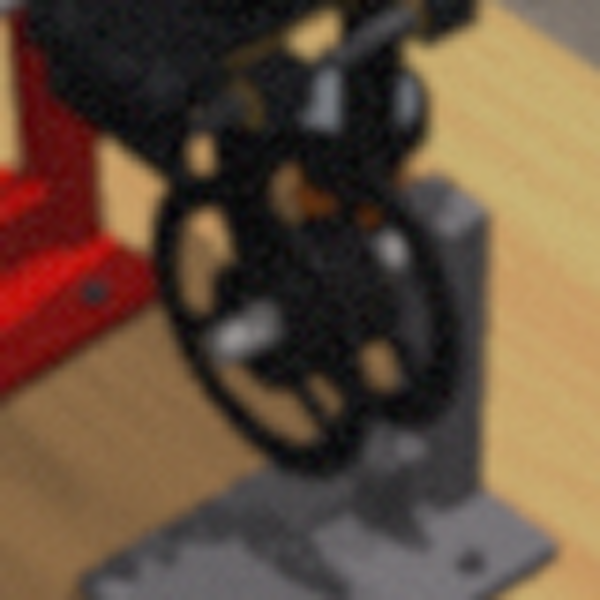

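The vertical force is about -1.1 N, which is the spool's weight, so it hangs free of the rod. Slide it off.

Emit:
play_rows:
  moves:
    - [[-8,0,0],[0,0,0],35]
    - [[-18,0,0],[0,0,0],35]
    - [[-28,0,0],[0,0,0],35]
    - [[-38,0,0],[0,0,0],35]
    - [[-48,0,0],[0,0,0],35]
    - [[-58,0,0],[0,0,0],35]
    - [[-68,0,0],[0,0,0],35]
    - [[-78,0,0],[0,0,0],35]
    - [[-88,0,0],[0,0,0],35]
    - [[-98,0,0],[0,0,0],35]
    - [[-103,0,0],[0,0,0],35]
    - [[-103,0,0],[0,0,0],35]
    - [[-103,0,0],[0,0,0],35]
  newtons: 25

```text
clock: 6.05
ee_pos: [0.5396, 0.2578, 0.1737]
tool_rot: [3.141, -0.0, 1.571]
wrist_force: [-0.4, -0.1, -1.8]
opening: 0.0458
```

```bash
python3 - <<'E'
from cell import robot
import cv2,numpy as np
f=robot.grab_frame("side"); np.savez("pics/side4.npz",**f)
cv2.imwrite("pics/b4.png",cv2.resize(f["image"][70:220,190:340],(600,600),interpolation=cv2.INTER_CUBIC)[:,:,::-1])
s=robot.state();print(s["clock"],s["ee_pos"],s["wrist_force"],s["opening"])
from h import *
im,z,K,T=load("side4");W=cloud(z,K,T)
v=im.max(-1);m=(z>0)&(v<60)&(W[...,2]<.155)&(W[...,2]>.06)&(abs(W[...,0]-.54)<.06)&(abs(W[...,1]-.258)<.08)
P=W[m];print(P.min(0),P.max(0))
E
```

```text
6.1 [0.53962512 0.25772858 0.17362604] [-0.51982747 -0.41712475 -0.80422843] 0.0461373897032282
[0.51432085 0.19470818 0.08095795] [0.56480532 0.31184176 0.15491864]
```

View pics/b4.png

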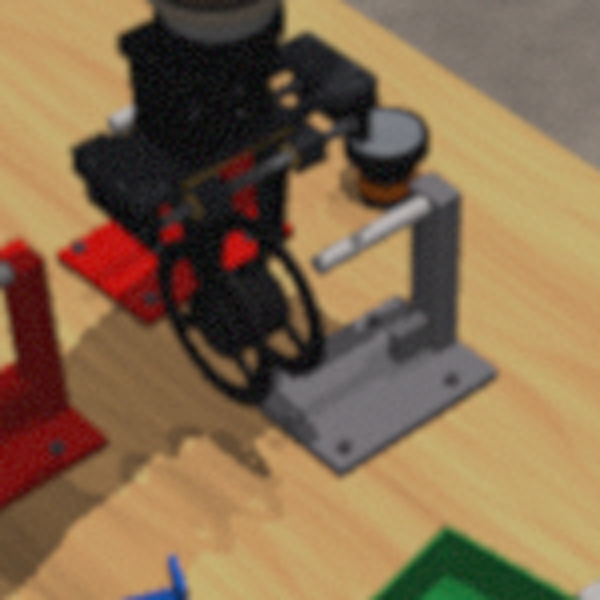

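The spool is clear of the rod, with its bottom at z = 81 mm and its centre at about 140 mm. Carry it to the tray centre at (0.539, 0.003), turning 11°.

Emit:
play_rows:
  moves:
    - [[0,-15,10],[0,0,0],35]
    - [[0,-40,20],[0,0,0],35]
    - [[0,-70,20],[0,0,2],35]
    - [[0,-100,20],[0,0,4],35]
    - [[0,-130,20],[0,0,6],35]
    - [[0,-160,20],[0,0,8],35]
    - [[0,-190,20],[0,0,10],35]
    - [[0,-220,20],[0,0,11],35]
    - [[0,-243,20],[0,0,11],35]
    - [[0,-255,20],[0,0,11],35]
    - [[0,-255,10],[0,0,11],35]
    - [[0,-255,0],[0,0,11],35]
    - [[0,-255,0],[0,0,11],35]
    - [[0,-255,0],[0,0,11],35]
  newtons: 25

```text
clock: 7.85
ee_pos: [0.5394, 0.0032, 0.1736]
tool_rot: [-3.141, -0.0, 1.764]
wrist_force: [0.5, -0.2, -0.5]
opening: 0.0454
```

```bash
python3 - <<'E'
from cell import robot
import cv2,numpy as np
f=robot.grab_frame("side"); np.savez("pics/side5.npz",**f)
cv2.imwrite("pics/b5.png",cv2.resize(f["image"][140:290,240:390],(600,600),interpolation=cv2.INTER_CUBIC)[:,:,::-1])
s=robot.state();print(s["clock"],s["ee_pos"],s["tool_rot"],s["wrist_force"],s["opening"])
from h import *
im,z,K,T=load("side5");W=cloud(z,K,T)
v=im.max(-1);m=(z>0)&(v<60)&(W[...,2]<.15)&(W[...,2]>.06)&(abs(W[...,0]-.54)<.06)&(abs(W[...,1])<.08)
P=W[m];print(P.min(0),P.max(0),cv2.minAreaRect((P[:,:2]*1000).astype(np.float32)))
E
```

```text
7.9 [0.53945298 0.00315834 0.17372002] [3.14142750e+00 4.47135229e-07 1.76423213e+00] [ 0.19605886 -0.02151001 -1.74906885] 0.04587408759100207
[ 0.50360827 -0.06057565  0.07951048] [0.57272413 0.0544332  0.14987232] ((538.1925659179688, 0.9131965637207031), (48.19078063964844, 116.71434783935547), 11.64683723449707)
```

View pics/b5.png

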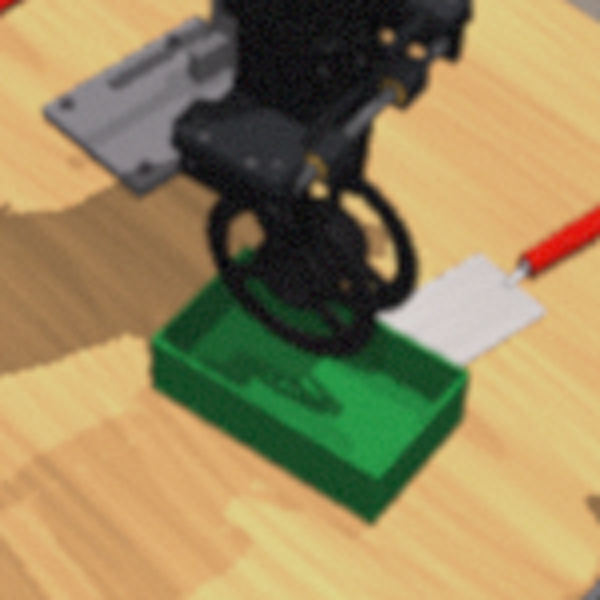

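Spool is centred over the tray and parallel to it. Lower to just above the floor, then slowly onto it.

Emit:
play_rows:
  moves:
    - [[0,0,-15],[0,0,0],35]
    - [[0,0,-32],[0,0,0],35]
    - [[0,0,-50],[0,0,0],35]
    - [[0,0,-62],[0,0,0],35]
    - [[0,0,-69],[0,0,0],35]
    - [[0,0,-72],[0,0,0],35]
    - [[0,0,-73],[0,0,0],35]
    - [[0,0,-74],[0,0,0],35]
    - [[0,0,-74],[0,0,0],35]
    - [[0,0,-74],[0,0,0],35]
  newtons: 25

```text
clock: 9.15
ee_pos: [0.5394, 0.0027, 0.0999]
tool_rot: [3.141, 0.0, 1.764]
wrist_force: [-0.6, 0.4, 0.2]
opening: 0.0455
```

Emit:
play_rows:
  moves:
    - [[0,0,-1],[0,0,0],35]
    - [[0,0,-1],[0,0,0],35]
    - [[0,0,-1],[0,0,0],35]

```text
clock: 9.52
ee_pos: [0.5394, 0.0027, 0.0986]
tool_rot: [3.142, 0.0, 1.764]
wrist_force: [0.2, 0.9, -1.3]
opening: 0.0458
```

```bash
python3 - <<'E'
from cell import robot
for i in range(3):
    robot.grab_frame("side");s=robot.state();print(s["clock"],s["ee_pos"],s["wrist_force"],s["opening"])
E
```

```text
9.575 [0.53935729 0.00275441 0.09864439] [-0.91030444 -0.0899129  -1.66113665] 0.045926102139699825
9.625 [0.53935578 0.00274804 0.09865953] [-0.38724295 -0.66570167 -0.5668977 ] 0.045876652910809175
9.675 [0.53936096 0.00275757 0.09865536] [ 0.10957722  0.98886965 -0.17608975] 0.04609352336004217
```

Not clearly on the floor yet, so continue down in small steps.

Emit:
play_rows:
  moves:
    - [[0,0,-1],[0,0,0],35]
    - [[0,0,-1],[0,0,0],35]
    - [[0,0,-1],[0,0,0],35]

```text
clock: 10.05
ee_pos: [0.5394, 0.0027, 0.0976]
tool_rot: [3.142, 0.0, 1.764]
wrist_force: [-0.0, -0.7, -1.2]
opening: 0.0456
```

Emit:
play_rows:
  moves:
    - [[0,0,-1],[0,0,0],35]
    - [[0,0,-1],[0,0,0],35]
    - [[0,0,-1],[0,0,0],35]

```text
clock: 10.42
ee_pos: [0.5394, 0.0027, 0.097]
tool_rot: [3.141, 0.0, 1.764]
wrist_force: [-2.1, -0.6, 5.0]
opening: 0.0454
```

Contact: +5 N upward at TCP z = 97 mm, close to the expected 97.5. Now release gently and retreat upward.

Emit:
play_rows:
  moves:
    - [[0,0,0],[0,0,0],50]
    - [[0,0,0],[0,0,0],54]
    - [[0,0,0],[0,0,0],60]
    - [[0,0,0],[0,0,0],66]
    - [[0,0,0],[0,0,0],70]
    - [[0,0,0],[0,0,0],70]
    - [[0,0,0],[0,0,0],70]
    - [[0,0,15],[0,0,0],70]
    - [[0,0,40],[0,0,0],70]
    - [[0,0,80],[0,0,0],70]
    - [[0,0,130],[0,0,0],70]
    - [[0,0,180],[0,0,0],70]
    - [[0,0,180],[0,0,0],70]
    - [[0,0,180],[0,0,0],70]

```text
clock: 12.18
ee_pos: [0.5389, 0.0028, 0.2767]
tool_rot: [3.142, -0.0, 1.764]
wrist_force: [-0.5, 0.3, 0.5]
opening: 0.0664
```

```bash
python3 - <<'E'
from cell import robot
import cv2,numpy as np
for n in("side","top"):
    f=robot.grab_frame(n); np.savez(f"pics/{n}6.npz",**f)
    cv2.imwrite(f"pics/{n}6.png",f["image"][:,:,::-1])
s=robot.state();print(s["clock"],s["ee_pos"],s["wrist_force"],s["opening"])
from h import *
im,z,K,T=load("side6");W=cloud(z,K,T)
v=im.max(-1);m=(z>0)&(v<60)&(W[...,2]<.15)&(W[...,2]>.055)&(abs(W[...,0]-.54)<.06)&(abs(W[...,1])<.08)
P=W[m];print(P.min(0),P.max(0),cv2.minAreaRect((P[:,:2]*1000).astype(np.float32)))
for n in("side0","side6"):
    im,z,K,T=load(n);W=cloud(z,K,T);h=cv2.cvtColor(im,cv2.COLOR_RGB2HSV)
    m=(h[...,0]>8)&(h[...,0]<20)&(h[...,1]>200)&(W[...,2]>.08)&(abs(W[...,1]+.25)<.12)&(abs(W[...,0]-.65)<.15);print(n,m.sum(),W[m].mean(0))
E
```

```text
12.275 [0.53885283 0.00279022 0.27571911] [-0.14370689  0.47303573 -0.42272583] 0.06644820945916993
[ 0.50580333 -0.06099916  0.05500903] [0.57457983 0.06318798 0.12491729] ((538.34521484375, 0.0560302734375), (49.62678146362305, 119.26353454589844), 11.90593147277832)
side0 1037 [ 0.62064289 -0.26515643  0.15773136]
side6 1052 [ 0.62047681 -0.26490058  0.15708149]
```

View pics/side6.png

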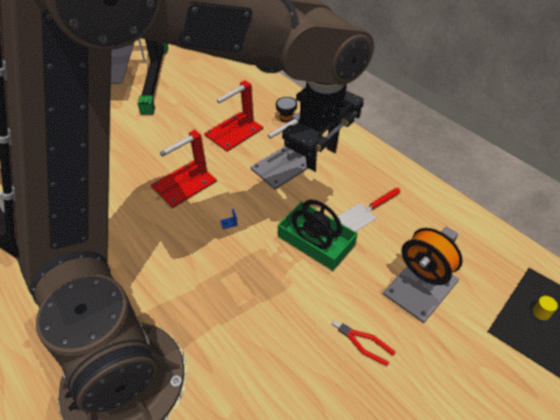

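The picture shows the spool upright in the tray at (318,224) and the orange spool unmoved at (432,255). The gripper is clear above. The top of the spool measures z ≈ 0.124, as expected, and its footprint is 49.6 x 119 mm, so it isn't leaning. Hand in.

```bash
python3 -c "
from cell import robot
print(robot.sign_off())"
```

```text
the job is handed in; nothing more can be done
None
```

The empty black spool now stands upright on the floor of the green tray, released, and I handed the job in at about 12.3 s of the 48 s allowed. I gripped it across both flanges, lifted it 11 mm so the bore cleared the rod, and slid it about 103 mm off the open end. I then turned it 11° to match the tray and lowered it until it touched the floor (about 5 N upward) before letting go.

**Last checks:**
- **Position:** in the side view, the spool's centre is within about 2 mm of the tray's middle.
- **Height and tilt:** the top of the rim measures 0.125 m against the 0.124 m expected. The footprint of about 50 x 119 mm shows no lean.
- **Orange spool:** it moved less than 1 mm.
- **Gripper:** it is about 150 mm above the spool, with only sensor noise on the wrist force.

**One disagreement:** the two cameras differed by 4–6 mm in y. I settled it by comparing the side camera's view of the fingers with the robot's reported tool position. It showed the side view reading about 4 mm low in y.

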